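Draw out, load and start the drying rack

TASK

Dry the rinsed crockery: switch the drying rack off with its rotary isolator (lever turned crosswise, pointing to the front), then pull its telescoping shelf out until the lock button clicks out. With the rack off, put every cup and pot from the draining mat onto the drawn-out shelf, each flat on the slats and mouth down as it stands now, and finally turn the isolator back on (lever along the rack). Leave the bottle, the toilet roll and the nail brush alone.

Things in the scene. Friction and masses are not known exactly. Their poses are not given: they have to be found in the camera images.
- unit: electric drying rack fixed to the counter: white housing 216 (x) x 240 (y) x 85 mm high, a chrome sleeve 24 mm wide along each long side (centres at x = -125 and +125 mm, tops at z = 60 mm, y = -120 to +146 mm). Origin: centre of its underside on the counter; the shelf slides out of its +y side; -x faces the robot
- isolator (a joint): rotary isolator lever on the housing: 0 rad = off, lever crosswise, pointing to the housing's front (unit -x, towards the robot); 1.4 rad = on, 80 degrees counterclockwise from above, pointing along the rack away from the shelf (about unit -y). Both are end stops; a sprung detent drives it to the nearer end (under 0.15 N m). Starts on
- isolator_grip (a point): on the lever's axis (unit x = 0, y = -30 mm), 119 mm above the counter. The lever is a black bar 16 mm wide, from 14 mm behind the axis to 76 mm in front, 97 to 127 mm above the counter, over a round hub of 26 mm radius with its top at 97 mm. The point's -x axis points along the lever
- shelf (a joint): telescoping slatted shelf, slides out of the housing along unit +y: 0 m = pushed in, 0.200 m = drawn out, where the lock button comes out (stop at 0.201). Friction a few newtons; once locked it slides neither way by more than 2 mm
- shelf_handle (a point): middle of the shelf's chrome end bar: a round bar 14 mm thick, 250 mm long along unit x, centred 85 mm above the counter, 60 mm beyond the housing's +y side when pushed in. Nothing is under it but the counter; the slatted deck ends 15 mm before it
- shelf_deck (a point): top face of the slatted deck, 45 mm above the counter, mid of what is free when drawn out; moves with the shelf; axes as the unit's. Free then: x +-118 mm, between two chrome tubes 10 mm higher than the deck; y from the housing at -120 to the deck's end at +125 mm, end bar at +140. Item centres fit within x +-85, y -88 to +95 mm
- lock (a joint): spring lock button of the telescoping tube: 0 m = held in under the chrome sleeve, 0.009 = clicked out through the hole in the sleeve (above 0.006 counts as out). A chrome pin 12 mm across, on the tube at unit x = -125 mm; with the shelf drawn out it stands about 6 mm above the sleeve's top, at unit y = +135 mm. While it is in, it is hidden inside the sleeve
- cup1: rinsed white ceramic cup standing mouth down on the draining mat, round, 60 mm across, 52 mm high, straight-sided, about 0.2 kg. Origin: centre of the lower rim it stands on, z up. May be absent
- cup2: rinsed white ceramic cup standing mouth down on the draining mat, round, 60 mm across, 52 mm high, straight-sided, about 0.2 kg. Origin: centre of the lower rim it stands on, z up. May be absent
- cup3: rinsed white ceramic cup standing mouth down on the draining mat, round, 60 mm across, 52 mm high, straight-sided, about 0.2 kg. Origin: centre of the lower rim it stands on, z up. May be absent
- pot1: rinsed white ceramic pot standing mouth down on the draining mat, square, 56 x 56 mm, 46 mm high, about 0.2 kg. Origin: centre of its underside, z up, x and y across its flat sides. May be absent
- pot2: rinsed white ceramic pot standing mouth down on the draining mat, square, 56 x 56 mm, 46 mm high, about 0.2 kg. Origin: centre of its underside, z up, x and y across its flat sides. May be absent
- mat: thin grey draining mat, 320 x 200 mm, 1 mm thick, flat on the counter; the crockery starts on it, its underside at counter height. Origin: its centre
- pump_bottle: bystander: amber bottle with a white cap, 64 mm across, 160 mm high. Origin: centre of its underside
- toilet_roll: bystander: toilet roll standing on end, 110 mm across, 100 mm high. Origin: centre of its underside
- nail_brush: bystander: wooden nail brush, 50 x 100 x 40 mm. Origin: centre of its underside

How it is judged:
By the outcome, as a careful person would: the job done as asked, in the order asked, and still so for the second after the job is handed in, with the robot touching nothing.
Of cup1, cup2, cup3, pot1, pot2 only 3 to 5 are there at a start; the rules pass over those that are not, and their reading is None.
At some moment in a run one of cup1, cup2, cup3, pot1, pot2 may be knocked a few centimetres aside while the robot is not near it.
Once in a run the grip may slacken for a moment while it holds something.
It also fails if it takes over 210 s, if anything falls off the work surface, if the arm or the gripper's body presses on something with over 40 N, if the wrist force passes 120 N, or if a joint passes its speed limit or range.

ROBOT

A 7-joint arm with a two-finger parallel gripper is mounted at the origin on the work surface. World frame = base frame: x ahead of the robot, y to its left, z up, the work surface at z = 0. Lengths are in m, angles in rad, forces in N, time in s.
With the tool pointing down it reaches from about 0.425 to 0.925 m from the base axis. Payload 6.8 kg.
Tool frame: the origin (TCP) lies between the finger pads; the fingertips stand 22 mm ahead of it and the grasp point (between the pads) lies 3 mm ahead of it; z points along the fingers, y is the line along which they close (so a half turn about z gives the same grasp; the last joint's range is limited). The gripper opens to 85 mm and grips with 20 to 120 N. Pads are 22 mm wide; open, the fingers measure 114 mm over their backs; the gripper's body (76 mm by 85 mm) begins 54 mm behind the grasp point. The pads swing forward as they close: fully open they stand 13 mm farther back than shut.
Start: joints at [-1.347, 0.477, 0.022, 1.555, -0.011, 1.109, -0.083], TCP at [0.22, 0.638, 0.253] pointing down, gripper open.
Joint ranges: [-2.96, 2.96], [-0.34, 2.1], [-1.41, 1.46], [0.24, 2.44], [-1.37, 4.51], [0.17, 1.92], [-2.96, 2.96]. Speed limits (rad/s): [2.39, 2.39, 3.14, 3.14, 3.14, 3.14, 3.14].

INTERFACE

Orientations are given as a unit quaternion [w, x, y, z].
In Python, from station import bot gives the robot as it stands.
- The arm moves only by the tool servo_tool, never from a script. Its argument "motion" is a list that holds one entry, the list of rows, each a list of 5 numbers: the opening, from 0 (shut) to 1 (fully open), then the shift along the world's x, y, z each as a share of 0.04 m, from -1 to 1, then the turn about the world's z as a share of 0.12 rad, from -1 to 1. A call has 1 to 20 rows; each row shifts and turns the commanded pose from where the row before left it; what a row does not reach is not made up. A row lasts 1/10 s, in which the tool goes at most 50 mm and 8.59 degrees, less where a joint would pass 70% of its speed; a pose out of reach is approached as far as the arm can. A call with a number of a shift or a turn outside -1 to 1 is refused whole. A call with a gripper value outside its range is refused whole. The fingers move at their own pace and stop on an object; "newtons" is the grip in N (left out, the last holds). Time passes only in rows, so rows that do not move let the fingers close. It gives the time, the measured TCP pose, the force, the opening and the grip force at its end, in the units of the state.
- bot.get_obs(): the state, without advancing time (a new reading comes with each control period).
- bot.read_camera(name): name is "scene" or "top" or "wrist"; returns (picture, depth): 400x640x3 uint8, red, green, blue; 400x640 float32, m along the optical axis (not along the pixel's ray), 0 where there is no reading.
- bot.get_calibration(name): a dict with "fovy" (degrees; the focal length in pixels is half the picture's height over the tangent of half this angle, whatever the lens; pixels are square), "cx", "cy" (the principal point, pixels), "view" (4x4, takes a point from world to camera coordinates). Camera axes: x right, y down, z forward; pixel columns grow to the right and rows downward; lengths in m; the calibration is good to about 2 mm. The wrist camera is an equidistant fisheye: a pixel r from the principal point sees the ray r / f radians off the axis. A picture is of the moment at which its call begins: read the wrist's pose just before it. get_calibration takes no time and is no camera call; for the wrist camera it gives the pose at the moment of the call.
- bot.hand_in(): hands the job in; it is judged then, once.
The state is a dict: "t": time; "q": joint angles; "joint_vel": joint speeds; "joint_torque": joint torques, N m; "eef_pos": TCP position; "tool_rot": TCP orientation; "contact_force": force on the tool from outside, world axes, zero at the start; "torque": the same for the moment, N m; "gripper_width": opening from 0.0 (shut) to 1.0 (fully open); "grasp_force": force on a finger pad.
Only numpy, scipy, OpenCV 4.12 (cv2) and the standard library are available. Lean on these libraries where they do the work, as an engineer would, in place of code of your own. Each camera call takes 0.05 s, during which the arm holds its last target. There are 200 camera calls.

## Working session

There is one attempt and no reset: what is moved stays moved. The work goes in short steps, Python scripts to look and compute and a tool call to move; the robot and the scene stay as the last step left them, time stands still between calls to the robot, and variables do not carry over. Pictures are saved under pics/ and viewed, at most 14 in all, crops included, and the job is handed in when it is done.

Besides the shell and the picture viewer there is one more tool, called after ">>>" by a JSON object that holds its "op" and its "data". servo_tool: Moves the arm, as the interface text tells. Shift numbers are shares of 0.04 m and turn numbers shares of 0.12 rad, none past 1 either way. Its arguments: {"type":"object","properties":{"motion":{"type":"array"},"newtons":{"type":"number"}},"required":["motion"]}

```bash
ls; mkdir -p pics
cat > h.py <<'E'
from station import bot
import numpy as np, cv2
def snap(n):
    c=bot.get_calibration(n); p,d=bot.read_camera(n); return p,d,c
def pts(d,c):
    f=200/np.tan(np.radians(c['fovy'])/2); v,u=np.mgrid[:400,:640]
    P=np.stack([(u-c['cx'])/f*d,(v-c['cy'])/f*d,d],-1)
    V=np.array(c['view']); R,t=V[:3,:3],V[:3,3]
    return (P-t)@R
def proj(X,c):
    f=200/np.tan(np.radians(c['fovy'])/2);V=np.array(c['view']);q=V[:3,:3]@np.array(X)+V[:3,3]
    return q[0]/q[2]*f+c['cx'],q[1]/q[2]*f+c['cy']
def save(n,p): cv2.imwrite('pics/'+n,cv2.cvtColor(p,cv2.COLOR_RGB2BGR))
E
python3 - <<'E'
from h import *
o=bot.get_obs(); print(o)
for n in('top','scene'):
    p,d,c=snap(n); save(n+'0.png',p); np.savez('%s0.npz'%n,p=p,d=d); print(n,c,(d>0).mean())
E
```

```text
pics
{'t': 0.0, 'q': array([-1.34707552,  0.47782677,  0.02236096,  1.5564493 , -0.0114995 ,
        1.10928791, -0.08308687]), 'joint_vel': array([-0.00041826,  0.00192835,  0.00060406, -0.00170841,  0.00071616,
       -0.0005407 , -0.00024998]), 'joint_torque': array([-4.60828005e-05, -5.96482444e+01,  1.60791043e+00, -2.81189311e+01,
        1.24675545e-02,  9.46318090e-03,  2.39109545e-05]), 'eef_pos': array([0.21973626, 0.63765278, 0.25230912]), 'tool_rot': array([-7.86744265e-05,  1.65142285e-01,  9.86269323e-01, -9.18047724e-04]), 'contact_force': array([-0.4191057 , -0.04912642, -0.1128596 ]), 'torque': array([-0.00932449,  0.02523811, -0.02127604]), 'grasp_force': 0.0, 'gripper_width': 0.9985830675020799}
top {'fovy': 48.81825517691557, 'cx': 311.1627729674972, 'cy': 199.64671121391524, 'view': array([[-0.09488371, -0.99548438,  0.00281633,  0.06541709],
       [-0.97414187,  0.092266  , -0.20623919,  0.55354538],
       [ 0.20504804, -0.02231225, -0.97849755,  1.05662959],
       [ 0.        ,  0.        ,  0.        ,  1.        ]])} 0.99606640625
scene {'fovy': 57.75715844762515, 'cx': 320.0529099472468, 'cy': 197.3687862026366, 'view': array([[-0.43951235,  0.89816871,  0.01103897,  0.2358304 ],
       [ 0.49351965,  0.25173223, -0.8325078 , -0.20817096],
       [-0.75051133, -0.36044951, -0.55390333,  1.39303268],
       [ 0.        ,  0.        ,  0.        ,  1.        ]])} 0.9958046875
```

View pics/top0.png

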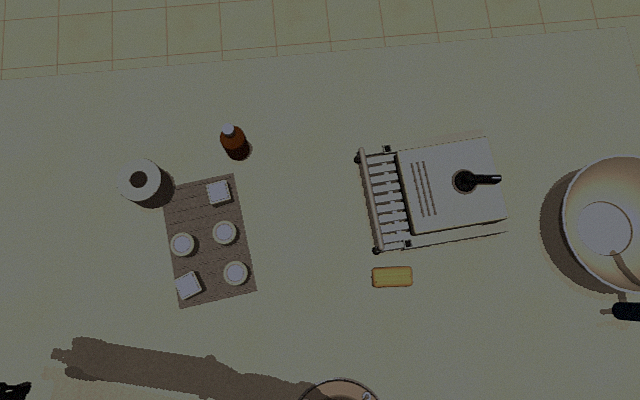

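View pics/scene0.png

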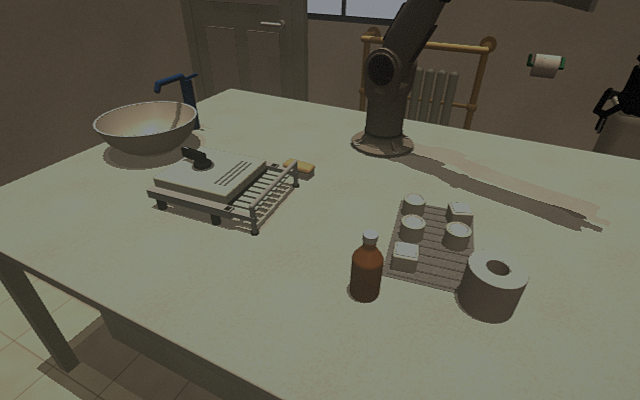

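The top view shows the mat with five items: cups at (182,244), (224,232) and (235,273), and pots at (218,192) and (188,286). The rack lies right of centre with its lever at (478,180) pointing away from the shelf (on), its end bar at about (370,200), and the brush at (392,277). The scene view agrees.

```bash
cat >> h.py <<'E'
def items(p,d,c,zlo=0.03,zhi=0.06,box=None,dbg=False):
    """blobs of tops in a height band -> list (x,y,z,angle,w,h)"""
    X=pts(d,c); m=((X[...,2]>zlo)&(X[...,2]<zhi)&(d>0))
    if box: m&=(X[...,0]>box[0])&(X[...,0]<box[1])&(X[...,1]>box[2])&(X[...,1]<box[3])
    n,l,s,_=cv2.connectedComponentsWithStats(m.astype(np.uint8)); out=[]
    for i in range(1,n):
        if s[i,4]<120: continue
        P=X[l==i]; zt=np.percentile(P[:,2],80); P=P[abs(P[:,2]-zt)<0.006]
        (a,b),(w,h),an=cv2.minAreaRect((P[:,:2]*1000).astype(np.float32))
        (ca,cb),r=cv2.minEnclosingCircle((P[:,:2]*1000).astype(np.float32))
        hull=cv2.contourArea(cv2.convexHull((P[:,:2]*1000).astype(np.float32)))
        out.append((round(a),round(b),round(zt*1000),round(an),round(w),round(h),round(ca),round(cb),round(r),round(hull/(np.pi*r*r),2)))
    return out
E
python3 - <<'E'
from h import *
c=bot.get_calibration('top');z=np.load('top0.npz');p,d=z['p'],z['d']
X=pts(d,c)
for v,u in [(244,182),(232,224),(273,235),(192,218),(286,188),(180,495),(180,462),(200,450),(200,371),(160,358),(248,377),(277,392),(150,300),(300,300),(180,138)]: print(u,v,X[v,u].round(3))
print('items');[print(i) for i in items(p,d,c,box=(0,1,0.1,0.7))]
print('housing');[print(i) for i in items(p,d,c,.078,.092)]
print('lever');[print(i) for i in items(p,d,c,.105,.135,box=(.3,.9,-.6,.1))]
c=bot.get_calibration('scene');z=np.load('scene0.npz')
print('scene housing');[print(i) for i in items(z['p'],z['d'],c,.078,.092)]
print('items');[print(i) for i in items(z['p'],z['d'],c,box=(0,1,0.1,0.7))]
E
```

```text
182 244 [0.478 0.345 0.044]
224 232 [0.497 0.237 0.053]
235 273 [0.393 0.217 0.049]
218 192 [0.602 0.248 0.048]
188 286 [0.373 0.333 0.05 ]
495 180 [ 0.549 -0.428  0.128]
462 180 [ 0.56  -0.356  0.109]
450 200 [ 0.518 -0.327  0.086]
371 200 [ 0.536 -0.132  0.091]
358 160 [ 0.663 -0.124  0.013]
377 248 [ 0.42  -0.137  0.062]
392 277 [ 0.347 -0.169  0.038]
300 150 [0.71  0.029 0.   ]
300 300 [0.313 0.064 0.   ]
138 180 [0.652 0.45  0.052]
items
(620, 402, 54, 53, 42, 106, 633, 419, 53, 0.37)
(604, 249, 47, 13, 56, 55, 604, 249, 37, 0.69)
(499, 238, 51, 12, 57, 59, 498, 238, 30, 0.93)
(478, 343, 51, 83, 57, 58, 478, 344, 30, 0.94)
(395, 216, 51, 86, 57, 57, 394, 216, 30, 0.94)
(376, 336, 47, 22, 56, 55, 376, 336, 36, 0.74)
housing
(559, -340, 86, 4, 215, 240, 559, -339, 157, 0.66)
(544, -134, 91, 5, 261, 14, 544, -136, 130, 0.07)
(553, -721, 89, 8, 36, 183, 537, -723, 91, 0.17)
lever
(559, -401, 127, 82, 90, 16, 558, -401, 45, 0.21)
(422, -585, 121, 0, 181, 29, 422, -599, 91, 0.14)
scene housing
(-612, -2228, 89, 0, 1455, 45, -612, -2238, 728, 0.03)
(-826, -1239, 89, 1, 51, 934, -822, -1239, 467, 0.06)
(-1811, 679, 89, 0, 62, 827, -1815, 679, 414, 0.08)
(373, -800, 89, 53, 155, 300, 411, -749, 150, 0.52)
(39, 13, 90, 17, 61, 135, 10, 5, 68, 0.44)
(487, -660, 89, 50, 114, 299, 451, -703, 150, 0.36)
(561, -337, 85, 4, 217, 241, 563, -336, 156, 0.67)
(547, -130, 90, 4, 260, 13, 547, -129, 130, 0.06)
(748, 205, 89, 19, 26, 62, 736, 201, 31, 0.4)
(674, 428, 89, 82, 107, 46, 651, 431, 54, 0.41)
(626, 436, 90, 76, 40, 18, 635, 434, 20, 0.39)
items
(398, 219, 50, 48, 55, 55, 397, 219, 30, 0.86)
(380, 339, 45, 21, 53, 55, 378, 339, 36, 0.68)
(502, 241, 50, 12, 54, 57, 500, 241, 30, 0.86)
(483, 348, 50, 36, 53, 58, 481, 347, 30, 0.89)
(607, 252, 45, 11, 56, 55, 607, 252, 37, 0.69)
(747, 205, 55, 18, 27, 62, 734, 200, 31, 0.43)
(674, 428, 54, 81, 108, 48, 651, 431, 54, 0.42)
```

>>> {"op": "servo_tool", "data": {"motion": [[[0.6, 0.78, -0.94, 0, -0.56], [0.6, 0.78, -0.94, 0, -0.56], [0.6, 0.78, -0.94, 0, -0.56], [0.6, 0.78, -0.94, 0, -0.56], [0.6, 0.78, -0.94, 0, -0.56], [0.6, 0.78, -0.94, 0, -0.56], [0.6, 0.78, -0.94, 0, -0.56], [0.6, 0.78, -0.94, 0, -0.56], [0.6, 0.78, -0.94, 0, -0.56], [0.6, 0.09, -0.98, 0, -0.56], [0.6, 0.09, -0.98, 0, -0.56], [0.6, 0.09, -0.98, 0, -0.56], [0.6, 0.09, -0.98, 0, -0.56], [0.6, 0.09, -0.98, 0, -0.56], [0.6, 0.09, -0.98, 0, -0.56], [0.6, 0.09, -0.98, 0, -0.56], [0.6, 0.09, -0.98, 0, -0.56], [0.6, 0.09, -0.98, 0, -0.56], [0.6, 0.09, -0.98, 0, -0.56], [0.6, 0.09, -0.98, 0, -0.56]]], "newtons": 50}}

```text
t: 2.1
eef_pos: [0.54, -0.1328, 0.2531]
tool_rot: [-0.0, 0.744, 0.668, -0.0]
contact_force: [-0.1, 0.7, 0.3]
gripper_width: 0.602
grasp_force: 0.0
```

>>> {"op": "servo_tool", "data": {"motion": [[[0.6, 0.09, -0.98, 0, 0], [0.6, 0.09, -0.98, 0, 0], [0.6, 0.09, -0.98, 0, 0], [0.6, 0.09, -0.98, 0, 0], [0.6, 0.09, -0.98, 0, 0], [0.6, 0, 0, 0, 0], [0.6, 0, 0, 0, 0], [0.6, 0, 0, 0, 0]]]}}

```text
t: 2.9
eef_pos: [0.5585, -0.3259, 0.2528]
tool_rot: [-0.001, 0.743, 0.67, 0.0]
contact_force: [0.6, -0.3, -1.1]
gripper_width: 0.601
grasp_force: 0.0
```

```bash
cat >> h.py <<'E'
def st():
    o=bot.get_obs(); w,x,y,z=o['tool_rot']
    psi=np.degrees(np.arctan2(1-2*(x*x+z*z),2*(x*y-w*z)))
    print('t%.1f'%o['t'],'tcp',o['eef_pos'].round(4),'psi(tool y deg)',round(psi,1),'F',o['contact_force'].round(1),'w',round(o['gripper_width'],3),'g',round(o['grasp_force'],1),'q',o['q'].round(2)); return o,psi
E
python3 - <<'E'
from h import *
st()
p,d,c=snap('top')
print('lever');[print(i) for i in items(p,d,c,.105,.135,box=(.45,.7,-.5,-.2))]
E
```

```text
t2.9 tcp [ 0.5585 -0.3259  0.2528] psi(tool y deg) -5.9 F [ 0.6 -0.3 -1.1] w 0.601 g 0.0 q [-0.    0.49  0.61  1.66 -0.31  1.1   0.6 ]
lever
```

>>> {"op": "servo_tool", "data": {"motion": [[[0.6, 0.05, -0.54, 0, 0], [0.6, 0.04, -0.54, 0, 0], [0.6, 0, 0, -0.8, 0], [0.6, 0, 0, -0.8, 0], [0.6, 0, 0, -0.8, 0], [0.6, 0, 0, -0.5, 0], [0.6, 0, 0, -0.35, 0], [0, 0, 0, 0, 0], [0, 0, 0, 0, 0], [0, 0, 0, 0, 0], [0, 0, 0, 0, 0], [0, 0, 0, 0, 0], [0, 0, 0, 0, 0], [0, 0, 0, 0, 0]]]}}

```text
t: 4.35
eef_pos: [0.5626, -0.3708, 0.1248]
tool_rot: [0.001, 0.743, 0.669, 0.001]
contact_force: [-0.7, 2.6, 7.6]
gripper_width: 0.172
grasp_force: 51.8
```

```bash
python3 -c "
from h import *
st()"
```

```text
t4.3 tcp [ 0.5626 -0.3708  0.1248] psi(tool y deg) -6.0 F [-0.7  2.6  7.6] w 0.172 g 51.8 q [ 0.12  0.67  0.54  1.69 -0.42  0.9   0.73]
```

>>> {"op": "servo_tool", "data": {"motion": [[[0, 0, 0, 0, -0.8], [0, 0, 0, 0, -0.8], [0, 0, 0, 0, -0.8], [0, 0, 0, 0, -0.8], [0, 0, 0, 0, -0.8], [0, 0, 0, 0, -0.8], [0, 0, 0, 0, -0.8], [0, 0, 0, 0, -0.8], [0, 0, 0, 0, -0.8], [0, 0, 0, 0, -0.8], [0, 0, 0, 0, -0.8], [0, 0, 0, 0, -0.8], [0, 0, 0, 0, -0.8], [0, 0, 0, 0, -0.8], [0, 0, 0, 0, -0.4], [0, 0, 0, 0, 0], [0, 0, 0, 0, 0]]]}}

```text
t: 6.05
eef_pos: [0.562, -0.3703, 0.1247]
tool_rot: [-0.0, 0.999, 0.037, 0.0]
contact_force: [-3.1, 4.3, 10.5]
gripper_width: 0.173
grasp_force: 52.3
```

>>> {"op": "servo_tool", "data": {"motion": [[[0.6, 0, 0, 0, 0], [0.6, 0, 0, 0, 0], [0.6, 0, 0, 0, 0], [0.6, 0, 0, 0, 0], [0.6, 0, 0, 0.6, 0], [0.6, 0, 0, 0.8, 0], [0.6, 0, 0, 0.8, 0], [0.6, 0, 0.9, 0, 0], [0.6, 0, 0.9, 0, 0], [0.6, 0, 0.9, 0, 0], [0.6, 0, 0.9, 0, 0], [0.6, 0, 0.9, 0, 0], [0.6, 0, 0, 0, 0]]]}}

```text
t: 7.35
eef_pos: [0.563, -0.1844, 0.2103]
tool_rot: [-0.002, 0.999, 0.041, -0.001]
contact_force: [-0.1, 0.3, 0.2]
gripper_width: 0.6
grasp_force: 0.0
```

Run:
```python
from h import *
st()
p,d,c=snap('scene'); save('s1.png',p)
print('lever');[print(i) for i in items(p,d,c,.105,.135,box=(.45,.7,-.5,-.3))]
p,d,c=snap('top')
print('lever');[print(i) for i in items(p,d,c,.105,.135,box=(.45,.7,-.5,-.3))]
print('bar');[print(i) for i in items(p,d,c,.08,.097,box=(.35,.8,-.21,.1))]
```

```text
t7.3 tcp [ 0.563  -0.1844  0.2103] psi(tool y deg) -85.3 F [-0.1  0.3  0.2] w 0.6 g 0.0 q [-0.52  0.6   1.04  1.85 -0.6   1.05 -0.72]
lever
(534, -368, 125, 4, 89, 17, 534, -366, 44, 0.23)
lever
(531, -372, 127, 4, 90, 18, 531, -372, 45, 0.24)
bar
```

>>> {"op": "servo_tool", "data": {"motion": [[[0.6, -0.22, 0.65, 0, 0], [0.6, -0.22, 0.65, 0, 0], [0.6, 0, 0, -0.8, 0], [0.6, 0, 0, -0.8, 0], [0.6, 0, 0, -0.8, 0], [0.6, 0, 0, -0.65, 0], [0, 0, 0, 0, 0], [0, 0, 0, 0, 0], [0, 0, 0, 0, 0], [0, 0, 0, 0, 0], [0, 0, 0, 0, 0], [0, 0, 0, 0, 0], [0, 0, 0, 0, 0]]]}}

```text
t: 8.75
eef_pos: [0.544, -0.1389, 0.0902]
tool_rot: [-0.0, 0.999, 0.037, 0.0]
contact_force: [-4.9, 1.6, 5.4]
gripper_width: 0.146
grasp_force: 49.4
```

>>> {"op": "servo_tool", "data": {"motion": [[[0, -0.01, 0.2, 0, 0], [0, -0.03, 0.4, 0, 0], [0, -0.03, 0.4, 0, 0], [0, -0.03, 0.4, 0, 0], [0, -0.03, 0.4, 0, 0], [0, -0.03, 0.4, 0, 0], [0, -0.03, 0.4, 0, 0], [0, -0.03, 0.4, 0, 0], [0, -0.03, 0.4, 0, 0], [0, -0.03, 0.4, 0, 0], [0, -0.02, 0.3, 0, 0], [0, 0, 0, 0, 0]]], "newtons": 60}}

```text
t: 9.95
eef_pos: [0.5317, 0.0263, 0.0901]
tool_rot: [-0.0, 0.999, 0.037, -0.0]
contact_force: [-7.8, 1.5, 10.0]
gripper_width: 0.144
grasp_force: 60.8
```

>>> {"op": "servo_tool", "data": {"motion": [[[0, 0, 0.08, 0, 0], [0, 0, 0.08, 0, 0], [0, 0, 0.08, 0, 0], [0, 0, 0, 0, 0]]]}}

```text
t: 10.35
eef_pos: [0.5311, 0.0336, 0.0901]
tool_rot: [0.0, 0.999, 0.036, -0.001]
contact_force: [-9.3, -2.2, 9.6]
gripper_width: 0.14
grasp_force: 60.9
```

>>> {"op": "servo_tool", "data": {"motion": [[[0, 0, 0.06, 0, 0], [0, 0, 0.06, 0, 0], [0, 0, 0.06, 0, 0], [0, 0, 0.06, 0, 0], [0, 0, 0, 0, 0]]]}}

```text
t: 10.85
eef_pos: [0.5307, 0.0399, 0.0901]
tool_rot: [0.003, 0.999, 0.035, -0.001]
contact_force: [-7.8, -11.9, 8.2]
gripper_width: 0.147
grasp_force: 44.5
```

>>> {"op": "servo_tool", "data": {"motion": [[[0, 0, 0.06, 0, 0], [0, 0, 0.06, 0, 0], [0, 0, 0, 0, 0]]]}}

```text
t: 11.15
eef_pos: [0.5307, 0.0401, 0.0901]
tool_rot: [0.006, 0.999, 0.033, 0.0]
contact_force: [-8.7, -23.2, 4.1]
gripper_width: 0.14
grasp_force: 58.5
```

Stop reached. I'll relax, release, lift clear and check the lock.

>>> {"op": "servo_tool", "data": {"motion": [[[0, 0, -0.15, 0, 0], [0, 0, 0, 0, 0], [0.6, 0, 0, 0, 0], [0.6, 0, 0, 0, 0], [0.6, 0, 0, 0, 0], [0.6, 0, 0, 0.7, 0], [0.6, 0, 0, 0.9, 0], [0.6, 0, 0, 0.9, 0], [1, -0.1, 0.9, 0, 0], [1, -0.1, 0.9, 0, 0], [1, -0.1, 0.9, 0, 0], [1, -0.1, 0.9, 0, 0], [1, -0.1, 0.9, 0, 0], [1, 0, 0, 0, 0]]]}}

```text
t: 12.55
eef_pos: [0.5117, 0.2304, 0.1888]
tool_rot: [-0.001, 0.999, 0.042, 0.0]
contact_force: [0.5, -0.1, -0.8]
gripper_width: 0.995
grasp_force: 0.0
```

Run:
```python
from h import *
st()
p,d,c=snap('top')
th=np.radians(4.2);U=np.array([.560,-.339]);ex=np.array([np.cos(th),np.sin(th)]);ey=np.array([-np.sin(th),np.cos(th)])
L=U-.125*ex+.135*ey; u,v=proj([*L,.066],c); print('lock at',L,u,v)
print('bar');[print(i) for i in items(p,d,c,.08,.097,box=(.35,.8,-.1,.08))]
print('housing');[print(i) for i in items(p,d,c,.078,.092,box=(.3,.8,-.6,-.15))]
u,v=int(u),int(v);a=p[v-40:v+40,u-60:u+60]; 
ps,ds,cs=snap('scene');u2,v2=map(int,proj([*L,.066],cs));print(u2,v2);b=ps[v2-40:v2+40,u2-60:u2+60]
r=lambda x:cv2.resize(x,None,fx=5,fy=3.6 if 0 else 5,interpolation=cv2.INTER_CUBIC)[:,:]
im=np.vstack([cv2.resize(a,(450,300)),cv2.resize(b,(450,300))]);save('lock.png',cv2.convertScaleAbs(im,alpha=1.8))
X=pts(d,c); 
m=(np.hypot(X[...,0]-L[0],X[...,1]-L[1])<.02)&(X[...,2]>.05); print(X[m].round(3)[np.argsort(-X[m][:,2])][:12])
```

```text
t12.6 tcp [0.5117 0.2304 0.1888] psi(tool y deg) -85.2 F [ 0.5 -0.1 -0.8] w 0.995 g 0.0 q [-1.32  0.62  1.12  1.94 -0.66  1.01 -1.39]
lock at [ 0.42544853 -0.21351732] 407.8333547577532 242.6530544944237
bar
(531, 39, 92, 4, 261, 14, 531, 36, 130, 0.06)
housing
(559, -340, 86, 4, 216, 241, 560, -340, 157, 0.66)
273 162
[[ 0.422 -0.21   0.069]
 [ 0.427 -0.209  0.068]
 [ 0.429 -0.214  0.068]
 [ 0.426 -0.219  0.067]
 [ 0.424 -0.214  0.067]
 [ 0.425 -0.211  0.066]
 [ 0.425 -0.209  0.066]
 [ 0.429 -0.217  0.066]
 [ 0.424 -0.219  0.065]
 [ 0.422 -0.214  0.065]
 [ 0.427 -0.217  0.065]
 [ 0.427 -0.212  0.065]]
```

View pics/lock.png

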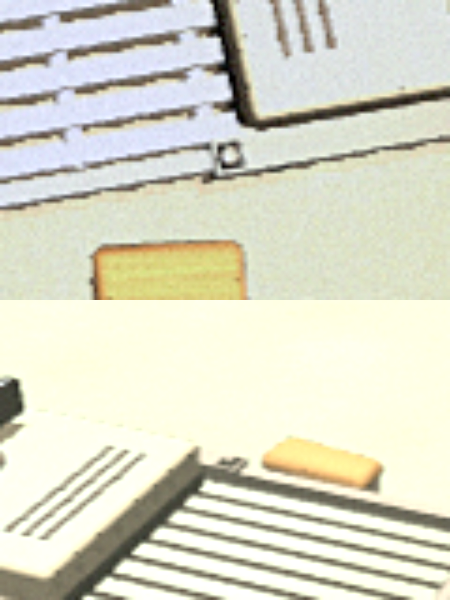

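The lock button stands out of the sleeve (top crop, pin at (230,157), height 66–68 mm), so the shelf is locked. First item: the pot at (0.605, 0.250).

>>> {"op": "servo_tool", "data": {"motion": [[[1, 0.78, 0.17, 0, 0.4], [1, 0.78, 0.17, 0, 0.4], [1, 0.78, 0.17, 0, 0.39], [1, 0, 0, -0.9, 0], [1, 0, 0, -0.9, 0], [1, 0, 0, -0.9, 0], [1, 0, 0, -0.8, 0], [1, 0, 0, -0.35, 0], [0, 0, 0, 0, 0], [0, 0, 0, 0, 0], [0, 0, 0, 0, 0], [0, 0, 0, 0, 0], [0, 0, 0, 0, 0]]], "newtons": 45}}

```text
t: 13.95
eef_pos: [0.6072, 0.2439, 0.0372]
tool_rot: [-0.0, 0.994, 0.108, 0.001]
contact_force: [-1.0, -0.2, 6.6]
gripper_width: 0.651
grasp_force: 50.9
```

>>> {"op": "servo_tool", "data": {"motion": [[[0, 0, 0, 0.4, 0], [0, 0, 0, 0.8, 0], [0, 0, 0, 0.9, 0], [0, 0, 0, 0.9, 0], [0, 0, 0, 0.9, 0], [0, 0, 0, 0, 0]]]}}

```text
t: 14.55
eef_pos: [0.6086, 0.2435, 0.1974]
tool_rot: [-0.001, 0.994, 0.108, 0.004]
contact_force: [-0.5, -0.4, -2.1]
gripper_width: 0.65
grasp_force: 49.9
```

Run:
```python
from h import *
st()
p,d,c=snap('top')
[print(i) for i in items(p,d,c,box=(.3,.7,0.1,0.38))]
```

```text
t14.6 tcp [0.6086 0.2435 0.1974] psi(tool y deg) -77.6 F [-0.5 -0.4 -2.1] w 0.65 g 49.9 q [-1.13  0.71  1.01  1.71 -0.67  1.1  -1.26]
(499, 238, 51, 87, 55, 59, 498, 238, 30, 0.93)
(478, 343, 51, 85, 58, 58, 478, 344, 30, 0.94)
(394, 215, 52, 85, 57, 56, 394, 216, 30, 0.94)
(376, 336, 47, 23, 55, 56, 376, 336, 36, 0.72)
```

>>> {"op": "servo_tool", "data": {"motion": [[[0, 0.04, -0.7, 0, -0.12], [0, 0.04, -0.98, 0, -0.12], [0, 0.04, -0.98, 0, -0.12], [0, 0.04, -0.98, 0, -0.12], [0, 0.04, -0.98, 0, -0.12], [0, 0.04, -0.98, 0, -0.12], [0, 0.04, -0.98, 0, -0.12], [0, 0.04, -0.98, 0, -0.12], [0, 0.04, -0.98, 0, -0.12], [0, 0.04, -0.98, 0, -0.12], [0, 0, -0.28, 0, 0], [0, 0, 0, -0.8, 0], [0, 0, 0, -0.8, 0], [0, 0, 0, -0.7, 0], [0, 0, 0, 0, 0]]]}}

```text
t: 16.1
eef_pos: [0.6183, -0.1464, 0.0945]
tool_rot: [-0.001, 0.999, 0.036, -0.005]
contact_force: [-0.3, -0.2, -3.3]
gripper_width: 0.649
grasp_force: 49.5
```

>>> {"op": "servo_tool", "data": {"motion": [[[0, 0.18, 0, -0.1, 0], [0, 0, 0, -0.1, 0], [0, 0, 0, -0.08, 0], [0, 0, 0, -0.04, 0], [0, 0, 0, 0, 0]]]}}

```text
t: 16.6
eef_pos: [0.6291, -0.1482, 0.0868]
tool_rot: [-0.0, 0.999, 0.036, 0.0]
contact_force: [0.5, -0.6, -3.1]
gripper_width: 0.647
grasp_force: 49.7
```

>>> {"op": "servo_tool", "data": {"motion": [[[0, 0, 0, -0.07, 0], [0, 0, 0, -0.04, 0], [0, 0, 0, 0, 0], [0, 0, 0, 0, 0]]]}}

```text
t: 17.0
eef_pos: [0.6291, -0.1483, 0.0823]
tool_rot: [0.0, 0.999, 0.036, 0.0]
contact_force: [-1.4, 0.9, -0.5]
gripper_width: 0.642
grasp_force: 49.8
```

>>> {"op": "servo_tool", "data": {"motion": [[[0.8, 0, 0, 0, 0], [0.8, 0, 0, 0, 0], [0.8, 0, 0, 0, 0], [0.8, 0, 0, 0.3, 0], [0.8, 0, 0, 0.8, 0], [0.8, 0, 0, 0.9, 0], [0.8, 0, 0, 0.9, 0], [1, -0.32, 0.96, 0, 0], [1, -0.32, 0.96, 0, 0], [1, -0.32, 0.96, 0, 0], [1, -0.32, 0.96, 0, 0], [1, -0.32, 0.96, 0, 0], [1, -0.32, 0.96, 0, 0], [1, -0.32, 0.96, 0, 0], [1, -0.32, 0.96, 0, 0], [1, -0.32, 0.96, 0, 0], [1, -0.32, 0.96, 0, 0], [1, 0, 0, 0, 0], [1, 0, 0, 0, 0]]]}}

```text
t: 18.9
eef_pos: [0.5009, 0.2368, 0.1987]
tool_rot: [-0.0, 0.999, 0.038, 0.0]
contact_force: [0.5, -1.3, 0.3]
gripper_width: 0.999
grasp_force: 0.0
```

Run:
```python
from h import *
st()
for n in('top','scene'):
  p,d,c=snap(n)
  print(n);[print(i) for i in items(p,d,c,box=(.3,.7,0.1,0.38))]
  print('shelf');[print(i) for i in items(p,d,c,.075,.105,box=(.42,.7,-.21,.015))]
```

```text
t18.9 tcp [0.5009 0.2368 0.1987] psi(tool y deg) -85.7 F [ 0.5 -1.3  0.3] w 0.999 g 0.0 q [-1.37  0.6   1.15  1.95 -0.65  1.02 -1.42]
top
(496, 237, 51, 5, 55, 58, 498, 238, 30, 0.91)
(469, 327, 51, 71, 20, 47, 469, 329, 24, 0.38)
(394, 215, 51, 85, 57, 56, 395, 216, 30, 0.93)
(376, 336, 47, 22, 55, 55, 375, 336, 35, 0.7)
shelf
(630, -148, 91, 4, 55, 56, 630, -148, 36, 0.71)
scene
(399, 219, 50, 47, 56, 56, 397, 219, 30, 0.89)
(379, 338, 45, 21, 57, 55, 378, 338, 35, 0.74)
(502, 242, 50, 18, 55, 57, 501, 240, 30, 0.86)
(482, 347, 50, 26, 54, 58, 482, 347, 29, 0.91)
shelf
(633, -145, 90, 7, 55, 55, 634, -144, 36, 0.71)
```

>>> {"op": "servo_tool", "data": {"motion": [[[1, -0.05, 0, -0.9, 0], [1, 0, 0, -0.9, 0], [1, 0, 0, -0.9, 0], [1, 0, 0, -0.9, 0], [1, 0, 0, -0.45, 0], [0, 0, 0, 0, 0], [0, 0, 0, 0, 0], [0, 0, 0, 0, 0], [0, 0, 0, 0, 0], [0, 0, 0, 0, 0]]]}}

```text
t: 20.0
eef_pos: [0.4998, 0.2358, 0.0372]
tool_rot: [-0.0, 0.999, 0.036, 0.001]
contact_force: [-0.9, -0.8, 5.0]
gripper_width: 0.687
grasp_force: 48.9
```

>>> {"op": "servo_tool", "data": {"motion": [[[0, 0, 0, 0.4, 0], [0, 0, 0, 0.8, 0], [0, 0, 0, 0.9, 0], [0, 0, 0, 0.9, 0], [0, 0, 0, 0.9, 0], [0, 0, 0, 0, 0]]]}}

```text
t: 20.6
eef_pos: [0.5015, 0.2361, 0.1972]
tool_rot: [-0.002, 0.999, 0.036, 0.003]
contact_force: [0.1, 0.3, -1.0]
gripper_width: 0.688
grasp_force: 49.1
```

>>> {"op": "servo_tool", "data": {"motion": [[[0, 0.11, -0.7, 0, 0], [0, 0.11, -0.98, 0, 0], [0, 0.11, -0.98, 0, 0], [0, 0.11, -0.98, 0, 0], [0, 0.11, -0.98, 0, 0], [0, 0.11, -0.98, 0, 0], [0, 0.11, -0.98, 0, 0], [0, 0.11, -0.98, 0, 0], [0, 0.11, -0.98, 0, 0], [0, 0.11, -0.98, 0, 0], [0, 0, -0.28, 0, 0], [0, 0, 0, -0.8, 0], [0, 0, 0, -0.8, 0], [0, 0, 0, -0.7, 0], [0, 0, 0, -0.2, 0], [0, 0, 0, 0, 0], [0, 0, 0, 0, 0]]]}}

```text
t: 22.3
eef_pos: [0.5436, -0.1564, 0.0932]
tool_rot: [0.0, 0.999, 0.036, 0.001]
contact_force: [1.1, -0.5, -1.4]
gripper_width: 0.692
grasp_force: 49.3
```

>>> {"op": "servo_tool", "data": {"motion": [[[0, 0, 0, -0.09, 0], [0, 0, 0, -0.09, 0], [0, 0, 0, -0.08, 0], [0, 0, 0, 0, 0], [0, 0, 0, 0, 0]]]}}

```text
t: 22.8
eef_pos: [0.5434, -0.1565, 0.0822]
tool_rot: [0.0, 0.999, 0.036, 0.0]
contact_force: [-0.7, -0.4, 4.1]
gripper_width: 0.692
grasp_force: 49.6
```

>>> {"op": "servo_tool", "data": {"motion": [[[0.82, 0, 0, 0, 0], [0.82, 0, 0, 0, 0], [0.82, 0, 0, 0, 0], [0.82, 0, 0, 0.3, 0], [0.82, 0, 0, 0.8, 0], [0.82, 0, 0, 0.9, 0], [0.82, 0, 0, 0.9, 0], [1, -0.37, 0.93, 0, 0], [1, -0.37, 0.93, 0, 0], [1, -0.37, 0.93, 0, 0], [1, -0.37, 0.93, 0, 0], [1, -0.37, 0.93, 0, 0], [1, -0.37, 0.93, 0, 0], [1, -0.37, 0.93, 0, 0], [1, -0.37, 0.93, 0, 0], [1, -0.37, 0.93, 0, 0], [1, -0.37, 0.93, 0, 0], [1, 0, 0, 0, 0], [1, 0, 0, 0, 0]]]}}

```text
t: 24.7
eef_pos: [0.3948, 0.2164, 0.1981]
tool_rot: [0.0, 0.999, 0.037, 0.0]
contact_force: [0.7, -0.9, 1.2]
gripper_width: 0.998
grasp_force: 0.0
```

Run:
```python
from h import *
st()
for n in('top','scene'):
  p,d,c=snap(n)
  print(n);[print(i) for i in items(p,d,c,box=(.3,.7,0.1,0.38))]
  print('shelf');[print(i) for i in items(p,d,c,.075,.105,box=(.42,.7,-.21,.015))]
```

```text
t24.7 tcp [0.3948 0.2164 0.1981] psi(tool y deg) -85.7 F [ 0.7 -0.9  1.2] w 0.998 g 0.0 q [-1.67  0.47  1.34  2.18 -0.58  0.93 -1.49]
top
(380, 211, 51, 14, 27, 54, 385, 212, 27, 0.46)
shelf
(630, -148, 91, 6, 55, 56, 630, -148, 36, 0.71)
(542, -156, 96, 84, 57, 58, 543, -157, 30, 0.94)
scene
(398, 219, 49, 50, 58, 56, 397, 219, 31, 0.85)
(379, 339, 45, 19, 57, 55, 378, 338, 36, 0.72)
(481, 347, 50, 62, 57, 54, 481, 347, 29, 0.91)
shelf
(546, -152, 94, 80, 54, 55, 545, -153, 29, 0.89)
(633, -145, 90, 6, 56, 55, 633, -145, 35, 0.73)
```

>>> {"op": "servo_tool", "data": {"motion": [[[1, 0, 0, -0.9, 0], [1, 0, 0, -0.9, 0], [1, 0, 0, -0.9, 0], [1, 0, 0, -0.9, 0], [1, 0, 0, -0.43, 0], [0, 0, 0, 0, 0], [0, 0, 0, 0, 0], [0, 0, 0, 0, 0], [0, 0, 0, 0, 0], [0, 0, 0, 0, 0]]]}}

```text
t: 25.8
eef_pos: [0.3958, 0.2159, 0.0375]
tool_rot: [-0.0, 0.999, 0.036, 0.001]
contact_force: [-0.9, -0.8, 7.5]
gripper_width: 0.696
grasp_force: 49.3
```

>>> {"op": "servo_tool", "data": {"motion": [[[0, 0, 0, 0.4, 0], [0, 0, 0, 0.8, 0], [0, 0, 0, 0.9, 0], [0, 0, 0, 0.9, 0], [0, 0, 0, 0.9, 0], [0, 0, 0, 0, 0]]]}}

```text
t: 26.4
eef_pos: [0.3969, 0.217, 0.1958]
tool_rot: [-0.002, 0.999, 0.037, 0.002]
contact_force: [-0.2, -0.1, -2.3]
gripper_width: 0.692
grasp_force: 49.9
```

>>> {"op": "servo_tool", "data": {"motion": [[[0, 0.5, -0.6, 0, 0], [0, 0.5, -0.9, 0, 0], [0, 0.5, -0.95, 0, 0], [0, 0.15, -0.98, 0, 0], [0, 0, -0.98, 0, 0], [0, 0, -0.98, 0, 0], [0, 0, -0.98, 0, 0], [0, 0, -0.98, 0, 0], [0, 0, -0.98, 0, 0], [0, 0, -0.8, 0, 0], [0, 0, -0.3, 0, 0], [0, 0, 0, -0.8, 0], [0, 0, 0, -0.8, 0], [0, 0, 0, -0.7, 0], [0, 0, 0, -0.2, 0], [0, 0, 0, 0, 0], [0, 0, 0, 0, 0]]]}}

```text
t: 28.1
eef_pos: [0.4611, -0.1616, 0.0929]
tool_rot: [0.0, 0.999, 0.036, 0.0]
contact_force: [0.8, 0.5, -2.9]
gripper_width: 0.69
grasp_force: 50.0
```

>>> {"op": "servo_tool", "data": {"motion": [[[0, 0.1, 0, -0.09, 0], [0, 0, 0, -0.09, 0], [0, 0, 0, -0.08, 0], [0, 0, 0, 0, 0], [0, 0, 0, 0, 0]]]}}

```text
t: 28.6
eef_pos: [0.4652, -0.1616, 0.0824]
tool_rot: [0.0, 0.999, 0.036, 0.0]
contact_force: [-1.4, 0.8, 3.5]
gripper_width: 0.695
grasp_force: 51.0
```

>>> {"op": "servo_tool", "data": {"motion": [[[0.82, 0, 0, 0, 0], [0.82, 0, 0, 0, 0], [0.82, 0, 0, 0, 0], [0.82, 0, 0, 0.3, 0], [0.82, 0, 0, 0.8, 0], [0.82, 0, 0, 0.9, 0], [0.82, 0, 0, 0.9, 0], [1, 0.03, 0.97, 0, 0], [1, 0.03, 0.97, 0, 0], [1, 0.03, 0.97, 0, 0], [1, 0.03, 0.97, 0, 0], [1, 0.03, 0.97, 0, 0], [1, 0.03, 0.97, 0, 0]]]}}

```text
t: 29.9
eef_pos: [0.4721, 0.0729, 0.1989]
tool_rot: [-0.0, 0.999, 0.036, 0.0]
contact_force: [0.3, 0.7, -0.0]
gripper_width: 0.999
grasp_force: 0.0
```

>>> {"op": "servo_tool", "data": {"motion": [[[1, 0.03, 0.97, 0, 0], [1, 0.03, 0.97, 0, 0], [1, 0.03, 0.97, 0, 0], [1, 0.03, 0.97, 0, 0], [1, 0.03, 0.97, 0, 0], [1, 0.02, 0.97, 0, 0], [1, 0.02, 0.97, 0, 0], [1, 0, 0, 0, 0], [1, 0, 0, 0, 0]]]}}

```text
t: 30.8
eef_pos: [0.4796, 0.3437, 0.1985]
tool_rot: [0.0, 0.999, 0.037, 0.0]
contact_force: [0.3, -0.8, 0.6]
gripper_width: 0.999
grasp_force: 0.0
```

Run:
```python
from h import *
st()
for n in('top','scene'):
  p,d,c=snap(n)
  print(n);[print(i) for i in items(p,d,c,box=(.3,.7,0.1,0.38))]
  print('shelf');[print(i) for i in items(p,d,c,.075,.105,box=(.42,.7,-.21,.015))]
```

```text
t30.8 tcp [0.4796 0.3437 0.1985] psi(tool y deg) -85.7 F [ 0.3 -0.8  0.6] w 0.999 g 0.0 q [-1.49  0.65  1.11  1.87 -0.67  1.06 -1.6 ]
top
(474, 343, 51, 89, 57, 50, 478, 344, 30, 0.83)
(376, 336, 47, 21, 54, 55, 376, 335, 36, 0.71)
shelf
(630, -149, 91, 4, 55, 55, 629, -149, 36, 0.71)
(542, -158, 96, 86, 59, 58, 543, -158, 30, 0.95)
(463, -162, 96, 14, 59, 58, 464, -162, 30, 0.95)
scene
(379, 339, 45, 22, 55, 54, 378, 339, 35, 0.72)
(482, 347, 50, 61, 57, 54, 482, 347, 30, 0.91)
shelf
(508, -157, 94, 3, 133, 60, 508, -156, 67, 0.5)
(632, -146, 90, 4, 55, 54, 633, -146, 36, 0.68)
```

>>> {"op": "servo_tool", "data": {"motion": [[[1, 0, 0, -0.9, 0], [1, 0, 0, -0.9, 0], [1, 0, 0, -0.9, 0], [1, 0, 0, -0.9, 0], [1, 0, 0, -0.43, 0], [0, 0, 0, 0, 0], [0, 0, 0, 0, 0], [0, 0, 0, 0, 0], [0, 0, 0, 0, 0], [0, 0, 0, 0, 0]]]}}

```text
t: 31.9
eef_pos: [0.4808, 0.3434, 0.0385]
tool_rot: [-0.001, 0.999, 0.036, 0.001]
contact_force: [-1.4, -0.4, 7.5]
gripper_width: 0.69
grasp_force: 49.3
```

>>> {"op": "servo_tool", "data": {"motion": [[[0, 0, 0, 0.4, 0], [0, 0, 0, 0.8, 0], [0, 0, 0, 0.9, 0], [0, 0, 0, 0.9, 0], [0, 0, 0, 0.9, 0], [0, 0, 0, 0, 0]]]}}

```text
t: 32.5
eef_pos: [0.4824, 0.3436, 0.1984]
tool_rot: [-0.002, 0.999, 0.036, 0.003]
contact_force: [0.6, 0.7, -1.7]
gripper_width: 0.688
grasp_force: 48.9
```

>>> {"op": "servo_tool", "data": {"motion": [[[0, 0.25, -0.7, 0, 0], [0, 0.25, -0.97, 0, 0], [0, 0.25, -0.97, 0, 0], [0, 0.25, -0.97, 0, 0], [0, 0.25, -0.97, 0, 0], [0, 0.25, -0.97, 0, 0], [0, 0.25, -0.97, 0, 0], [0, 0.25, -0.97, 0, 0], [0, 0.25, -0.97, 0, 0], [0, 0.25, -0.8, 0, 0], [0, 0, -0.12, 0, 0], [0, 0, 0, -0.8, 0], [0, 0, 0, -0.8, 0], [0, 0, 0, -0.7, 0], [0, 0, 0, -0.2, 0], [0, 0, 0, 0, 0], [0, 0, 0, 0, 0]]]}}

```text
t: 34.2
eef_pos: [0.5805, -0.0323, 0.0941]
tool_rot: [0.0, 0.999, 0.036, 0.001]
contact_force: [0.1, 0.6, -1.1]
gripper_width: 0.689
grasp_force: 49.1
```

>>> {"op": "servo_tool", "data": {"motion": [[[0, 0, 0, -0.09, 0], [0, 0, 0, -0.09, 0], [0, 0, 0, -0.09, 0], [0, 0, 0, 0, 0], [0, 0, 0, 0, 0]]]}}

```text
t: 34.7
eef_pos: [0.5804, -0.0327, 0.0835]
tool_rot: [-0.0, 0.999, 0.036, 0.001]
contact_force: [-3.2, 0.3, 10.1]
gripper_width: 0.69
grasp_force: 50.1
```

>>> {"op": "servo_tool", "data": {"motion": [[[0.82, 0, 0, 0, 0], [0.82, 0, 0, 0, 0], [0.82, 0, 0, 0, 0], [0.82, 0, 0, 0.3, 0], [0.82, 0, 0, 0.8, 0], [0.82, 0, 0, 0.9, 0], [0.82, 0, 0, 0.9, 0], [1, -0.51, 0.92, 0, 0.26], [1, -0.51, 0.92, 0, 0.26], [1, -0.51, 0.92, 0, 0.26], [1, -0.51, 0.92, 0, 0.26], [1, -0.51, 0.92, 0, 0.26], [1, -0.51, 0.92, 0, 0.26], [1, -0.51, 0.92, 0, 0.26], [1, -0.51, 0.92, 0, 0.26], [1, -0.51, 0.92, 0, 0.26], [1, -0.51, 0.92, 0, 0.26], [1, 0, 0, 0, 0], [1, 0, 0, 0, 0]]]}}

```text
t: 36.6
eef_pos: [0.3755, 0.3364, 0.1985]
tool_rot: [0.0, 0.981, 0.192, 0.0]
contact_force: [0.7, -0.4, 0.1]
gripper_width: 1.002
grasp_force: 0.0
```

Run:
```python
from h import *
st()
for n in('top','scene'):
  p,d,c=snap(n)
  print(n);[print(i) for i in items(p,d,c,box=(.3,.7,0.1,0.38))]
  print('shelf');[print(i) for i in items(p,d,c,.075,.105,box=(.42,.7,-.21,.015))]
```

```text
t36.6 tcp [0.3755 0.3364 0.1985] psi(tool y deg) -67.8 F [ 0.7 -0.4  0.1] w 1.002 g 0.0 q [-1.72  0.47  1.14  2.06 -0.54  0.94 -1.48]
top
(371, 334, 47, 23, 44, 55, 372, 334, 33, 0.65)
shelf
(630, -150, 91, 5, 55, 55, 630, -150, 35, 0.74)
(578, -34, 96, 19, 57, 58, 579, -33, 30, 0.95)
(542, -158, 96, 39, 57, 57, 543, -158, 30, 0.94)
(464, -163, 96, 85, 59, 57, 464, -163, 30, 0.94)
scene
(380, 339, 45, 19, 53, 54, 379, 339, 36, 0.67)
shelf
(506, -155, 94, 2, 135, 59, 506, -153, 68, 0.49)
(631, -147, 90, 3, 58, 55, 633, -147, 37, 0.69)
(584, -29, 94, 27, 55, 56, 581, -29, 30, 0.87)
```

>>> {"op": "servo_tool", "data": {"motion": [[[1, 0, 0, -0.9, 0], [1, 0, 0, -0.9, 0], [1, 0, 0, -0.9, 0], [1, 0, 0, -0.9, 0], [1, 0, 0, -0.43, 0], [0, 0, 0, 0, 0], [0, 0, 0, 0, 0], [0, 0, 0, 0, 0], [0, 0, 0, 0, 0], [0, 0, 0, 0, 0]]]}}

```text
t: 37.7
eef_pos: [0.3767, 0.336, 0.0381]
tool_rot: [-0.001, 0.982, 0.191, 0.001]
contact_force: [0.4, -1.3, 6.6]
gripper_width: 0.646
grasp_force: 49.3
```

>>> {"op": "servo_tool", "data": {"motion": [[[0, 0, 0, 0.4, 0], [0, 0, 0, 0.8, 0], [0, 0, 0, 0.9, 0], [0, 0, 0, 0.9, 0], [0, 0, 0, 0.9, 0], [0, 0, 0, 0, 0]]]}}

```text
t: 38.3
eef_pos: [0.3778, 0.3372, 0.1968]
tool_rot: [-0.003, 0.982, 0.191, 0.003]
contact_force: [0.3, -0.1, -2.1]
gripper_width: 0.649
grasp_force: 48.9
```

>>> {"op": "servo_tool", "data": {"motion": [[[0, 0.29, -0.7, 0, -0.26], [0, 0.29, -0.97, 0, -0.26], [0, 0.29, -0.97, 0, -0.26], [0, 0.29, -0.97, 0, -0.26], [0, 0.29, -0.97, 0, -0.26], [0, 0.29, -0.97, 0, -0.26], [0, 0.29, -0.97, 0, -0.26], [0, 0.29, -0.97, 0, -0.26], [0, 0.29, -0.97, 0, -0.26], [0, 0.29, -0.8, 0, -0.23], [0, 0, -0.14, 0, 0], [0, 0, 0, -0.8, 0], [0, 0, 0, -0.8, 0], [0, 0, 0, -0.7, 0], [0, 0, 0, -0.2, 0], [0, 0, 0, 0, 0], [0, 0, 0, 0, 0]]]}}

```text
t: 40.0
eef_pos: [0.4924, -0.0402, 0.0937]
tool_rot: [0.0, 0.999, 0.038, 0.0]
contact_force: [0.4, -0.3, -2.2]
gripper_width: 0.65
grasp_force: 48.8
```

>>> {"op": "servo_tool", "data": {"motion": [[[0, 0, 0, -0.09, 0], [0, 0, 0, -0.09, 0], [0, 0, 0, -0.08, 0], [0, 0, 0, 0, 0], [0, 0, 0, 0, 0]]]}}

```text
t: 40.5
eef_pos: [0.4923, -0.0403, 0.0831]
tool_rot: [-0.0, 0.999, 0.038, 0.0]
contact_force: [-1.1, 0.8, 5.6]
gripper_width: 0.647
grasp_force: 49.9
```

>>> {"op": "servo_tool", "data": {"motion": [[[0.8, 0, 0, 0, 0], [0.8, 0, 0, 0, 0], [0.8, 0, 0, 0, 0], [0.8, 0, 0, 0.3, 0], [0.8, 0, 0, 0.8, 0], [0.8, 0, 0, 0.9, 0], [0.8, 0, 0, 0.9, 0], [0.6, 0.2, -0.92, 0, 0], [0.6, 0.2, -0.92, 0, 0], [0.6, 0.2, -0.92, 0, 0], [0.6, 0.19, -0.92, 0, 0], [0.6, 0.19, -0.92, 0, 0], [0.6, 0.19, -0.92, 0, 0], [0.6, 0.19, -0.92, 0, 0], [0.6, 0.19, -0.92, 0, 0], [0.6, 0.19, -0.9, 0, 0], [0.6, 0, 0, 0, 0], [0.6, 0, 0, 0, 0]]]}}

```text
t: 42.3
eef_pos: [0.5608, -0.3716, 0.199]
tool_rot: [0.0, 0.999, 0.037, -0.0]
contact_force: [0.4, 0.9, -0.0]
gripper_width: 0.601
grasp_force: 0.0
```

Run:
```python
from h import *
st()
for n in('top','scene'):
  p,d,c=snap(n); save(n+'2.png',cv2.convertScaleAbs(p,alpha=1.6))
  print(n);[print(i) for i in items(p,d,c,box=(.3,.7,0.1,0.38))]
  print('shelf');[print(i) for i in items(p,d,c,.075,.105,box=(.42,.7,-.21,.015))]
  print('lever');[print(i) for i in items(p,d,c,.105,.135,box=(.45,.7,-.5,-.3))]
```

```text
t42.3 tcp [ 0.5608 -0.3716  0.199 ] psi(tool y deg) -85.8 F [ 0.4  0.9 -0. ] w 0.601 g 0.0 q [-0.1   0.7   0.92  1.65 -0.61  1.1  -0.5 ]
top
shelf
(630, -150, 91, 4, 55, 55, 630, -150, 36, 0.7)
(579, -35, 96, 84, 57, 59, 578, -34, 30, 0.91)
(554, -155, 96, 19, 36, 59, 546, -158, 30, 0.6)
lever
scene
shelf
(506, -156, 94, 3, 136, 57, 506, -152, 68, 0.48)
(540, -35, 93, 7, 138, 59, 539, -30, 70, 0.47)
(631, -147, 90, 4, 57, 56, 632, -146, 36, 0.7)
lever
(532, -368, 125, 5, 91, 17, 532, -368, 46, 0.22)
```

View pics/scene2.png

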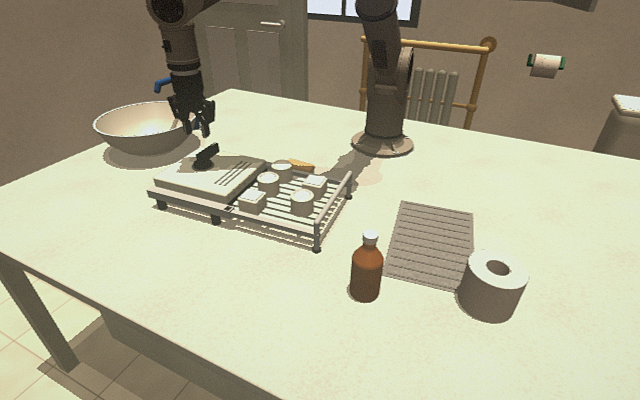

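The mat is empty, all five items stand on the shelf (around (250–325,165–205)), and the lever still points to the front. Turning the isolator back on.

>>> {"op": "servo_tool", "data": {"motion": [[[0.6, 0.04, 0, -0.7, 0], [0.6, 0, 0, -0.7, 0], [0.6, 0, 0, -0.4, 0], [0.6, 0, 0, -0.08, 0], [0, 0, 0, 0, 0], [0, 0, 0, 0, 0], [0, 0, 0, 0, 0], [0, 0, 0, 0, 0], [0, 0, 0, 0, 0], [0, 0, 0, 0, 0], [0, 0, 0, 0, 0]]]}}

```text
t: 43.5
eef_pos: [0.5636, -0.3701, 0.1249]
tool_rot: [-0.001, 0.999, 0.038, 0.001]
contact_force: [-1.7, 4.2, 5.5]
gripper_width: 0.18
grasp_force: 45.4
```

>>> {"op": "servo_tool", "data": {"motion": [[[0, 0, 0, 0, 0.8], [0, 0, 0, 0, 0.8], [0, 0, 0, 0, 0.8], [0, 0, 0, 0, 0.8], [0, 0, 0, 0, 0.8], [0, 0, 0, 0, 0.8], [0, 0, 0, 0, 0.8], [0, 0, 0, 0, 0.8], [0, 0, 0, 0, 0.8], [0, 0, 0, 0, 0.8], [0, 0, 0, 0, 0.8], [0, 0, 0, 0, 0.8], [0, 0, 0, 0, 0.8], [0, 0, 0, 0, 0.8], [0, 0, 0, 0, 0.4], [0, 0, 0, 0, 0], [0, 0, 0, 0, 0]]]}}

```text
t: 45.2
eef_pos: [0.5629, -0.3693, 0.1249]
tool_rot: [-0.001, 0.742, 0.67, 0.001]
contact_force: [-3.5, 6.1, 8.8]
gripper_width: 0.174
grasp_force: 45.7
```

>>> {"op": "servo_tool", "data": {"motion": [[[0.6, 0, 0, 0, 0], [0.6, 0, 0, 0, 0], [0.6, 0, 0, 0, 0], [0.6, 0, 0, 0, 0], [0.6, 0, 0, 0.6, 0], [0.6, 0, 0, 0.8, 0], [0.6, 0, 0, 0.9, 0], [0.6, 0, 0, 0.9, 0], [0.6, 0, 0, 0.9, 0], [0.6, -0.4, 0.9, 0, 0], [0.6, -0.3, 0.9, 0, 0], [0.6, -0.2, 0.9, 0, 0], [0.6, 0, 0.9, 0, 0], [0.6, 0, 0.9, 0, 0], [0.6, 0, 0.9, 0, 0], [0.6, 0, 0.9, 0, 0], [0.6, 0, 0.9, 0, 0], [0.6, 0, 0.9, 0, 0], [0.6, 0, 0.9, 0, 0], [0.6, 0, 0.9, 0, 0]]]}}

```text
t: 47.2
eef_pos: [0.527, 0.0266, 0.2875]
tool_rot: [0.0, 0.743, 0.67, 0.0]
contact_force: [0.2, -0.2, -0.2]
gripper_width: 0.597
grasp_force: 0.0
```

>>> {"op": "servo_tool", "data": {"motion": [[[0.6, 0, 0.9, 0, 0], [0.6, 0, 0.9, 0, 0], [0.6, 0, 0.9, 0, 0], [0.6, 0, 0, 0, 0], [0.6, 0, 0, 0, 0], [0.6, 0, 0, 0, 0]]]}}

```text
t: 47.8
eef_pos: [0.5272, 0.1319, 0.2873]
tool_rot: [0.0, 0.743, 0.669, -0.0]
contact_force: [0.5, 0.5, -0.5]
gripper_width: 0.602
grasp_force: 0.0
```

Run:
```python
from h import *
st()
for n in('top','scene'):
  p,d,c=snap(n); save(n+'3.png',cv2.convertScaleAbs(p,alpha=1.6))
  print(n);print('shelf');[print(i) for i in items(p,d,c,.075,.105,box=(.42,.7,-.21,.015))]
  print('bar');[print(i) for i in items(p,d,c,.08,.097,box=(.35,.8,0,.08))]
  print('lever');[print(i) for i in items(p,d,c,.105,.135,box=(.45,.7,-.5,-.3))]
```

```text
t47.8 tcp [0.5272 0.1319 0.2873] psi(tool y deg) -6.0 F [ 0.5  0.5 -0.5] w 0.602 g 0.0 q [-0.71  0.23  0.42  1.85 -0.11  1.08 -0.36]
top
shelf
(630, -150, 91, 5, 55, 54, 630, -150, 36, 0.69)
(579, -35, 96, 84, 57, 59, 579, -34, 30, 0.94)
(542, -159, 96, 84, 57, 58, 543, -159, 30, 0.93)
(492, -41, 91, 4, 55, 56, 492, -42, 36, 0.72)
(464, -163, 96, 84, 56, 57, 464, -163, 30, 0.94)
bar
(531, 37, 92, 4, 261, 14, 531, 36, 131, 0.06)
lever
(559, -400, 127, 84, 89, 16, 557, -400, 45, 0.21)
scene
shelf
(506, -155, 94, 2, 136, 59, 506, -157, 68, 0.48)
(541, -35, 93, 5, 140, 59, 539, -27, 72, 0.45)
(632, -147, 90, 7, 57, 54, 634, -146, 36, 0.72)
bar
(535, 40, 91, 4, 258, 13, 535, 38, 129, 0.06)
lever
(561, -399, 125, 84, 91, 16, 563, -399, 46, 0.21)
```

View pics/top3.png

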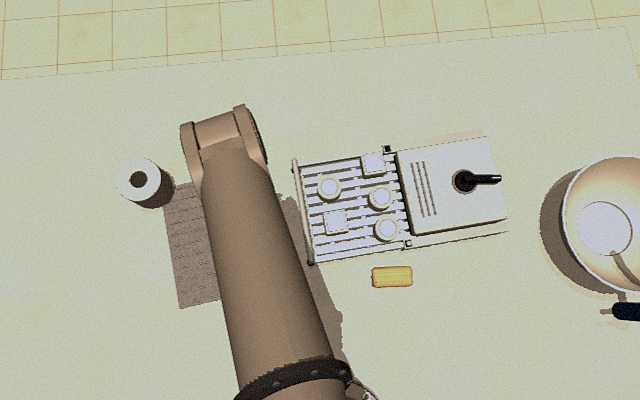

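The shelf is locked out with all five items flat on it (325–385, 160–230). The lever at (478,180) is back along the rack, and the bystanders are untouched. Handing in.

```bash
python3 -c "
from station import bot
print(bot.hand_in())"
```

```text
the job is handed in; nothing more can be done
None
```

I switched the rack off, pulled the shelf out until its lock button clicked out, put all five items (three cups, two pots) flat and mouth down on it, turned the rack back on, and handed the job in after about 48 s on the robot's clock; the hand-in gave no verdict.

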